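# Check a bearing bush with a go / no-go plug gauge

### The arm

A 7-joint arm with a two-finger parallel gripper is mounted at the origin on a cart in front of the work surface, level with it; the furniture and walls round the work are solid. World frame = base frame: x ahead of the robot, y to its left, z up, the work surface at z = 0. Lengths are in m, angles in degrees, forces in N, time in s.
With the tool pointing down it reaches from about 0.35 to 0.9 m from the base axis. Payload 19.9 kg.
Tool frame: the origin (TCP) lies on the front face of the gripper's body, between the roots of the fingers; the fingertips stand 73 mm ahead of it and the grasp point (between the pads) lies 54 mm ahead of it; z points along the fingers, y is the line along which they close (so a half turn about z gives the same grasp; the last joint's range is limited). The gripper opens to 85 mm and grips with 20 to 120 N. Pads are 22 mm wide; open, the fingers measure 114 mm over their backs; the gripper's body (76 mm by 85 mm) begins 54 mm behind the grasp point. The pads swing forward as they close: fully open they stand 13 mm farther back than shut.
Start: joints at [-71.19, 23.915, -0.59, 92.452, 0.269, 63.638, -3.037], TCP at [0.226, 0.583, 0.304] pointing down, gripper open.
Joint ranges: [-161.28, 161.28], [-22.2, 115.67], [-73.04, 71.86], [3.21, 147.25], [-68.34, 248.33], [10.77, 114.83], [-161.83, 161.83]. Speed limits (degrees/s): [108.29, 108.29, 136.94, 136.94, 172.46, 172.46, 172.46].

### API

Orientations are given as [roll, pitch, yaw] about the fixed x, y, z axes, in that order (R = Rz(yaw) Ry(pitch) Rx(roll)).
In Python, from cell import manip, viewer, ticket gives the robot as it stands.
- The arm moves only by the tool jog_arm, never from a script. Its argument "commands" is a list that holds one entry, the list of rows, each a list of 5 numbers: the shift along the tool's x, y, z in cm, then the turn about the tool's z in rad, then the opening, from 0 (shut) to 1 (fully open). A call has 1 to 8 rows; each row shifts and turns the commanded pose from where the row before left it, along the tool's axes as they then stand; what a row does not reach is not made up. A row lasts 1/10 s, in which the tool goes at most 50 mm and 8.59 degrees, less where a joint would pass 70% of its speed; a pose out of reach is approached as far as the arm can. A call is refused whole if a number of a shift passes 5 or a number of a turn 0.15, either way. A call with a gripper value outside its range is refused whole. The fingers move at their own pace and stop on an object; "grip_force" is the grip in N (left out, the last holds). Time passes only in rows, so rows that do not move let the fingers close. It gives the time, the measured TCP pose, the force, the opening and the grip force at its end, in the units of the state.
- manip.get_state(): the state, without advancing time (a new reading comes with each control period).
- viewer.snapshot(name): name is "scene" or "top"; returns the picture (480x640x3 uint8, blue, green, red); there is no depth.
- viewer.calibration(name): a dict with "fovy" (degrees; the focal length in pixels is half the picture's height over the tangent of half this angle, whatever the lens; pixels are square), "cx", "cy" (the principal point, pixels), "k1" (the pictures are not rectified: a ray, as slopes to the right and down, at radius r is drawn at 1 + k1 r^2 times it, then the intrinsics apply), "origin" and "attitude" of the camera in the world. Camera axes: x right, y down, z forward; pixel columns grow to the right and rows downward; lengths in m; the calibration is good to about 2 mm. A picture is of the moment at which its call begins. calibration takes no time and is no camera call.
- ticket.finish_job(): hands the job in; it is judged then, once.
The state is a dict: "t": time; "q": joint angles; "qd": joint speeds; "joint_torque": joint torques, N m; "tcp_pos": TCP position; "tool_rot": TCP orientation; "wrist_force": force on the tool from outside, world axes, zero at the start; "wrist_torque": the same for the moment, N m; "width": finger opening in m; "gripper_force": force on a finger pad.
Only numpy, scipy, OpenCV 4.12 (cv2) and the standard library are available. Lean on these libraries where they do the work, as an engineer would, in place of code of your own. Each camera call takes 0.05 s, during which the arm holds its last target. There are 200 camera calls.

### The job

Check the bronze bush in the bearing bracket with the plug gauge: push the go end (green band) in until the gauge's handle seats on the bush and keep it there for a moment, draw it out and turn the gauge end for end. Then set the no-go end (red band) squarely and centrally on the mouth of the bore and press for a second with a moderate push of roughly 10 N, clearly felt but never forced, to confirm that it does not enter. Lay the gauge back in the middle of its cradle, either way round, and leave the bracket's surroundings (flux pot, mouse, red clip) undisturbed.

Things in the scene. Friction and masses are not known exactly. Their poses are not given: they have to be found in the camera images.
- gauge: Loose double-ended plug gauge, 0.25 kg, 148 mm long. Origin at the middle of the handle on the long axis; x runs towards the go end (green band), -x to the no-go end (red band). Handle: dark steel hexagon bar 100 mm long, 28 mm across flats; in the cradle two flats stand upright (grip across these, y axis, at the middle) and a corner points down, 16 mm below the axis.
- go_tip (a point): Centre of the flat tip of the steel go end (cylinder 20 mm in diameter, 32 mm long, tip chamfered 2 mm), 82 mm from the gauge's origin along +x. Axes as the gauge.
- nogo_tip (a point): Centre of the flat tip of the steel no-go end (cylinder 26 mm in diameter, 16 mm long, 1 mm edge chamfer), 66 mm from the gauge's origin along -x. Axes as the gauge.
- bracket: Grey bearing bracket, fixed and rigid. Origin under the centre of its block, on the bench; x axis level, into the bore, away from the robot. Foot 66 x 98 x 12 mm (two bolts, 20 mm high), block 40 (along x) x 60 x 101 mm high; the bronze bush's round end face, 34 mm in diameter, stands 3 mm out of the near face.
- bore_mouth (a point): Centre of the bore's mouth in the bush's near end face, 75 mm above the bench, 23 mm before the bracket's origin; x points level into the bore, z up. Bore 21.5 mm in diameter (go end has 0.75 mm play all round), 43 mm long, open at both ends, edge not chamfered. With the handle's end seated on the bush the go tip is 32 mm inside.
- cradle: Black cradle fixed to the bench, base 100 x 56 x 8 mm, two supports 8 mm thick at 36 mm either side of its middle with open 120 degree V notches (43 mm wide, 42 mm high at their edges) in which the handle lies, a corner down. Origin under the middle of the base on the bench; x axis level, along the gauge lying in it.
- cradle_seat (a point): Where the middle of the handle (the gauge's origin) lies when the gauge rests in the cradle: 45 mm above the bench, above the cradle's origin. Axes as the cradle.
- flux_pot: Bystander: small round pot of flux, brown with a black lid, 48 mm in diameter, 32 mm high, origin at the centre of its underside.
- mouse: Bystander: blue cordless mouse, 94 x 58 x 40 mm, origin at the centre of its underside.
- red_clip: Bystander: small red test clip lying down, 11 x 45 x 10 mm, origin at the centre of its underside.

How it is judged (in metres and radians):
On the way, in this order (a step that is already met when the one before it is completed fails the run):
1. the go end is fully home in the bush: its tip at least 29 mm inside the mouth (of 32), in line with the bore, for 0.3 s (x of go_tip in the frame of bore_mouth above 0.029 m and y of go_tip in the frame of bore_mouth between -0.003 and 0.003 m and z of go_tip in the frame of bore_mouth between -0.003 and 0.003 m and angle between the x axis of gauge and the x axis of bore_mouth, either way round below 0.1 rad), for 0.3 s.
2. the no-go end stands centrally (3 mm each way) and squarely (0.1 rad) on the mouth of the bore, pressed with more than 3 N for 0.5 s, and does not enter (contact force between gauge and bracket above 3 N and x of nogo_tip in the frame of bore_mouth between -0.002 and 0.002 m and y of nogo_tip in the frame of bore_mouth between -0.003 and 0.003 m and z of nogo_tip in the frame of bore_mouth between -0.003 and 0.003 m and angle between the x axis of gauge and the x axis of bore_mouth, either way round below 0.1 rad), for 0.5 s.
At the end, for the whole second after the job is handed in: the gauge lies at rest and released in both V notches of its cradle, either way round, its middle within 12 mm of the cradle's middle, at its resting height within 4 mm and in line within 0.1 rad (horizontal distance between gauge and cradle_seat below 0.012 m and z of gauge in the frame of cradle_seat between -0.004 and 0.004 m and angle between the x axis of gauge and the x axis of cradle_seat, either way round below 0.1 rad and linear speed of gauge below 0.02 m/s and contact force between gauge and the fingers below 0.1 N); the robot touches nothing.
It fails at once if the gauge is forced: more than 40 N between gauge and bracket (contact force between gauge and bracket above 40 N).
It fails at once if the flux pot is moved more than 15 mm (distance of flux_pot from where it was at the start of the episode above 0.015 m).
It fails at once if the mouse is moved more than 15 mm (distance of mouse from where it was at the start of the episode above 0.015 m).
It fails at once if the red clip is moved more than 15 mm (distance of red_clip from where it was at the start of the episode above 0.015 m).
It also fails if it takes over 67 s, if anything falls off the work surface, if the arm or the gripper's body presses on something with over 40 N, if the wrist force passes 120 N, or if a joint passes its speed limit or range.

## Working session

There is one attempt and no reset: what is moved stays moved. The work goes in short steps, Python scripts to look and compute and a tool call to move; the robot and the scene stay as the last step left them, time stands still between calls to the robot, and variables do not carry over. Pictures are saved under pics/ and viewed, at most 10 in all, crops included, and the job is handed in when it is done.

Besides the shell and the picture viewer there is one more tool, called in YAML: its name, and indented under it one key for each argument. jog_arm: Moves the arm, as the interface text tells. Its arguments: {"type":"object","properties":{"commands":{"type":"array","items":{"type":"array","items":{"type":"array","items":{"type":"number"}}}},"grip_force":{"type":"number"}},"required":["commands"]}

```bash
ls; mkdir -p pics; python3 - <<'E'
from cell import manip, viewer
import cv2
print(manip.get_state())
for n in("scene","top"):
    cv2.imwrite(f"pics/{n}0.png",viewer.snapshot(n)); print(n,viewer.calibration(n))
E
```

```text
pics
{'t': 0.0, 'q': array([-71.18975206,  23.94908547,  -0.59040619,  92.4857967 ,
         0.2661523 ,  63.63836757,  -3.03492432]), 'qd': array([-0.04219482, -0.02453743,  0.01904285, -0.03133528,  0.00188752,
       -0.09093696,  0.06010818]), 'joint_torque': array([ 6.61663016e-04, -8.64466381e+01,  6.78984728e-01, -4.34900594e+01,
        1.91417104e-02,  7.54123670e-03,  3.98947145e-05]), 'tcp_pos': array([0.22579085, 0.58250731, 0.30324679]), 'tool_rot': array([-1.79928158e+02,  2.47653731e-03,  1.58812890e+02]), 'wrist_force': array([ 0.23258777,  0.22584197, -0.25422459]), 'wrist_torque': array([-0.06174293, -0.05364382,  0.03518613]), 'gripper_force': 0.0, 'width': 0.08515627073114726}
scene {'fovy': 48.256151809550204, 'cx': 313.6288509323956, 'cy': 240.79171435366553, 'k1': 0.010562213819711595, 'origin': array([-0.04916374, -0.73203364,  0.56034326]), 'attitude': array([-122.37366933,   -1.2453546 ,  -46.00500294])}
top {'fovy': 49.591397719015404, 'cx': 322.6606522992756, 'cy': 237.82908234411119, 'k1': 0.0355034055235237, 'origin': array([ 0.34855036, -0.21203672,  0.90778664]), 'attitude': array([-169.2007625 ,   -0.53750776,  -91.02659377])}
```

View pics/scene0.png

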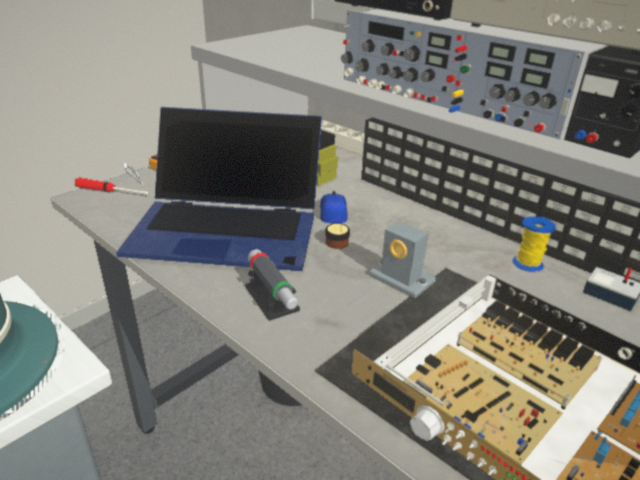

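View pics/top0.png

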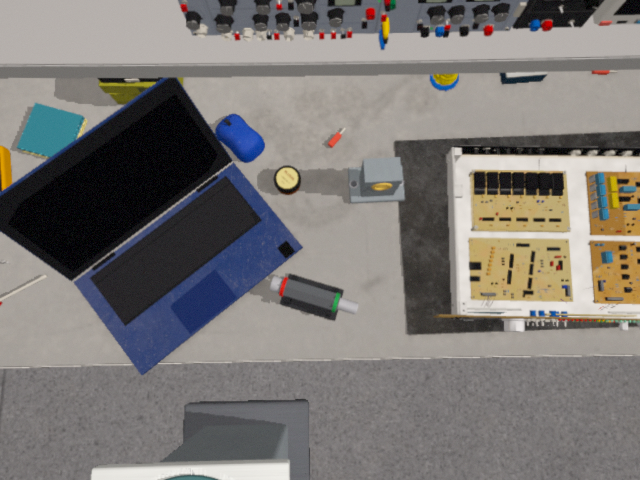

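```bash
cat > h.py <<'E'
from cell import manip, viewer
import cv2, numpy as np
from scipy.spatial.transform import Rotation as R
def cam(n):
    c=viewer.calibration(n); f=240/np.tan(np.radians(c['fovy']/2))
    K=np.array([[f,0,c['cx']],[0,f,c['cy']],[0,0,1.]]); return K,np.array([c['k1'],0,0,0,0.]),c['origin'],R.from_euler('xyz',c['attitude'],degrees=True).as_matrix()
def ray(n,p):
    K,d,o,A=cam(n); u=cv2.undistortPoints(np.array([[p]],float),K,d)[0,0]
    v=A@np.array([u[0],u[1],1]); return o,v/np.linalg.norm(v)
def plane(n,p,z):
    o,v=ray(n,p); return o+v*(z-o[2])/v[2]
def tri(p1,p2):
    (a,u),(b,v)=ray('scene',p1),ray('top',p2)
    s,t=np.linalg.lstsq(np.c_[u,-v],b-a,rcond=None)[0]
    P,Q=a+s*u,b+t*v; return (P+Q)/2,np.linalg.norm(P-Q)
def proj(n,P):
    K,d,o,A=cam(n); return cv2.projectPoints(A.T@(np.array(P,float)-o),np.zeros(3),np.zeros(3),K,d)[0].ravel()
def crop(im,x,y,w,h,s): return cv2.resize(im[y:y+h,x:x+w],None,fx=s,fy=s,interpolation=cv2.INTER_CUBIC)
def snap(name,k):
    im=viewer.snapshot(name); cv2.imwrite(f"pics/{name}{k}.png",im); return im
E
python3 - <<'E'
from h import *
t=cv2.imread('pics/top0.png'); s=cv2.imread('pics/scene0.png')
o=np.vstack([np.hstack([crop(t,265,260,100,75,4),crop(t,335,145,100,75,4)]),np.hstack([crop(s,230,240,100,75,4),crop(s,360,220,100,75,4)])])
cv2.imwrite('pics/c0.png',o)
E
```

```text
(no output)
```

View pics/c0.png

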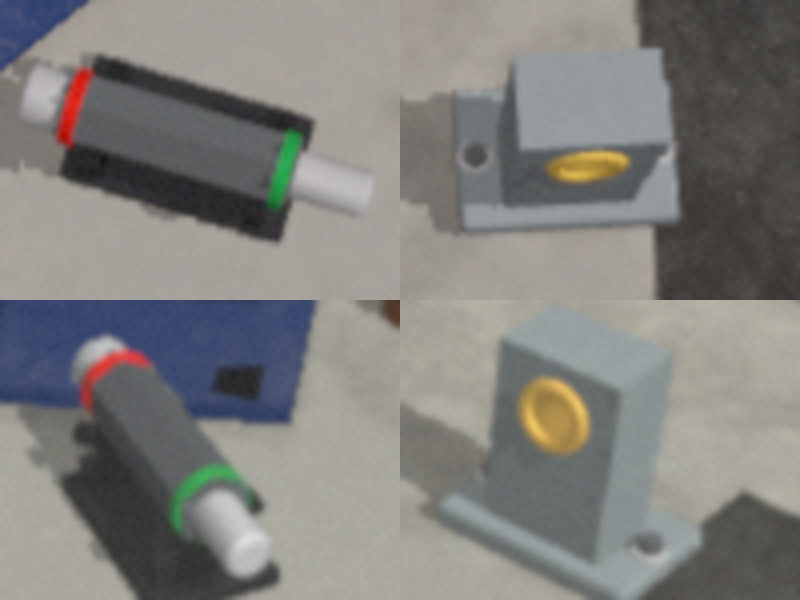

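```bash
python3 - <<'E'
from h import *
t=cv2.imread('pics/top0.png'); s=cv2.imread('pics/scene0.png')
def cen(im,lo,hi,roi):
    x,y,w,h=roi; hsv=cv2.cvtColor(im[y:y+h,x:x+w],cv2.COLOR_BGR2HSV)
    m=cv2.inRange(hsv,lo,hi); n,l,st,c=cv2.connectedComponentsWithStats(m); i=1+np.argmax(st[1:,4])
    e=cv2.fitEllipse(max(cv2.findContours((l==i).astype(np.uint8),0,1)[0],key=len))
    return c[i]+[x,y],st[i,4],e
R_=((0,120,80),(12,255,255));G=((50,100,50),(85,255,255));B=((15,110,80),(35,255,255))
r=cen(t,*R_,(265,260,100,75));g=cen(t,*G,(265,260,100,75)); rs=cen(s,*R_,(230,240,100,75));gs=cen(s,*G,(230,240,100,75))
print(r[0],g[0],rs[0],gs[0]); print('tri red',tri(rs[0],r[0]),'green',tri(gs[0],g[0]))
for n,p in dict(nogo=(271.2,283.5),go=(357.5,307.5),red=r[0],green=g[0]).items(): print(n,plane('top',p,.045 if 'go' in n else .05))
bt=cen(t,*B,(360,170,50,30));bs=cen(s,*B,(380,230,40,40)); print(bt,bs,'bush',tri(bs[0],bt[0]))
T=[plane('top',p,.101) for p in[(365,182.5),(402.5,180),(363.25,159.25),(400,157)]]
print(np.round(T,4)); print('top face centre',np.mean(T,0))
yaw=lambda a,b:np.degrees(np.arctan2(*(b-a)[1::-1]))
F=[plane('top',p,.012) for p in[(350.5,202),(405,198.5)]]
print('edges',yaw(T[1],T[0])-90,yaw(T[3],T[2])-90,yaw(T[0],T[2]),yaw(T[1],T[3]),yaw(F[1],F[0])-90,F)
E
```

```text
[282.7804878  286.02439024] [335.2804878  301.62195122] [255.41666667 257.33333333] [278.74647887 286.45070423]
tri red (array([ 0.42925863, -0.15398939,  0.05310807]), np.float64(0.0065092473294217894)) green (array([ 0.40254788, -0.23984413,  0.05281506]), np.float64(0.0059590420312066045))
nogo [ 0.43715352 -0.13626025  0.045     ]
go [ 0.39513865 -0.27840677  0.045     ]
red [ 0.43213778 -0.15577794  0.05      ]
green [ 0.40505346 -0.24182386  0.05      ]
(array([381.53043478, 186.02608696]), np.int32(115), ((21.569835662841797, 16.026445388793945), (6.106135845184326, 19.8400936126709), 84.5821533203125)) (array([397.93801653, 248.52066116]), np.int32(242), ((17.93309211730957, 18.52384376525879), (14.858652114868164, 18.703107833862305), 143.27459716796875)) bush (array([ 0.59324998, -0.3220385 ,  0.07481388]), np.float64(0.0005739211852780146))
[[ 0.5921 -0.2923  0.101 ]
 [ 0.5953 -0.353   0.101 ]
 [ 0.6314 -0.2907  0.101 ]
 [ 0.6343 -0.3507  0.101 ]]
top face centre [ 0.61326934 -0.32171564  0.101     ]
edges 3.0382809900763306 2.751691803973358 2.291796013741671 3.387905302234422 2.86968242325797 [array([ 0.58333849, -0.27419368,  0.012     ]), array([ 0.5882157 , -0.37149025,  0.012     ])]
```

jog_arm:
  commands:
    - [[-1, -1.5, -1, 0, 1], [-2.3, -3.3, -1, 0, 1], [-2.3, -3.3, -1, 0, 1], [-2.3, -3.3, -1, 0, 1], [-2.3, -3.3, -1, 0, 1], [-2.3, -3.3, 0, 0, 1], [-2.3, -3.3, 0, 0, 1], [-2.3, -3.3, 0, 0, 1]]

```text
t: 0.9
tcp_pos: [0.2965, 0.2898, 0.3538]
tool_rot: [-180.0, -0.0, 158.8]
wrist_force: [-0.1, 0.1, -0.0]
width: 0.0853
gripper_force: 0.0
```

jog_arm:
  commands:
    - [[-2.3, -3.3, 0, 0, 1], [-2.3, -3.3, 0, 0, 1], [-2.3, -3.3, 0, 0, 1], [-2.3, -3.3, 0, 0, 1], [-2.3, -3.3, 0, 0, 1], [-2.3, -3.3, 0, 0, 1], [-2.3, -3.3, 0, 0, 1], [-2.3, -3.3, 0, 0, 1]]

```text
t: 1.7
tcp_pos: [0.3724, -0.0228, 0.3539]
tool_rot: [180.0, 0.0, 158.8]
wrist_force: [0.6, 1.3, -0.4]
width: 0.0854
gripper_force: 0.0
```

jog_arm:
  commands:
    - [[-2.1, -2.9, 0, 0, 1], [-2.1, -2.9, 0, 0, 1], [-2.1, -2.9, 0, 0, 1], [-2.1, -2.9, 0, 0, 1], [-2.1, -2.9, 0, 0, 1], [-0.1, -0.2, 1, 0.14, 1], [0, 0, 2, 0.14, 1], [0, 0, 2, 0.14, 1]]

```text
t: 2.5
tcp_pos: [0.4182, -0.1967, 0.3032]
tool_rot: [-180.0, 0.0, 134.4]
wrist_force: [0.3, 1.3, -0.4]
width: 0.0856
gripper_force: 0.0
```

jog_arm:
  commands:
    - [[0, 0, 2, 0.14, 1], [0, 0, 2, 0.14, 1], [0, 0, 2, 0.14, 1], [0, 0, 2, 0.14, 1], [0, 0, 2, 0.14, 1], [0, 0, 0, 0.14, 1], [0, 0, 0, 0.14, 1], [0, 0, 0, 0.1, 1]]

```text
t: 3.3
tcp_pos: [0.4181, -0.1964, 0.2037]
tool_rot: [-180.0, 0.0, 72.5]
wrist_force: [0.2, -0.0, -0.1]
width: 0.0854
gripper_force: 0.0
```

```bash
python3 - <<'E'
from h import *
s=manip.get_state(); print(s['q'],s['tcp_pos'],s['tool_rot'])
t=snap('top',1); c=snap('scene',1)
cv2.imwrite('pics/c1.png',np.hstack([crop(t,240,220,130,150,3),crop(c,200,180,130,150,3)]))
E
```

```text
[-28.70327957  26.36084206  61.32154409 121.63014904 -30.83485761
  49.37239543  33.69195179] [ 0.41811486 -0.19641289  0.20367399] [-1.79964936e+02  2.65153185e-02  7.25453961e+01]
```

View pics/c1.png

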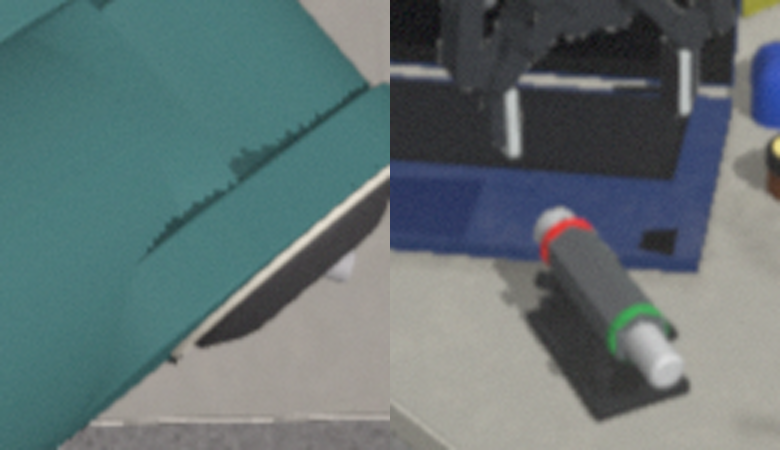

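jog_arm:
  commands:
    - [[-0.2, 0.1, 3, 0, 1], [0, 0, 3, 0, 1], [0, 0, 2, 0, 1], [0, 0, 1.5, 0, 1], [0, 0, 0.9, 0, 1], [0, 0, 0, 0, 1]]

```text
t: 4.0
tcp_pos: [0.4183, -0.1987, 0.0994]
tool_rot: [-179.9, 0.0, 73.0]
wrist_force: [-0.4, -0.4, 0.2]
width: 0.0855
gripper_force: 0.0
```

```bash
python3 - <<'E'
from h import *
s=manip.get_state(); print(s['q'],s['tcp_pos'],s['tool_rot'],s['wrist_force'])
c=snap('scene',2)
cv2.imwrite('pics/c2.png',crop(c,210,200,120,120,5))
E
```

```text
[-16.8796531   35.90337095  47.43917605 124.14561642 -43.89413291
  38.51485416  44.50027927] [ 0.41831009 -0.19865572  0.09936945] [-1.79935672e+02  3.42566137e-03  7.29617159e+01] [-0.41822682 -0.3511055   0.16881638]
```

View pics/c2.png

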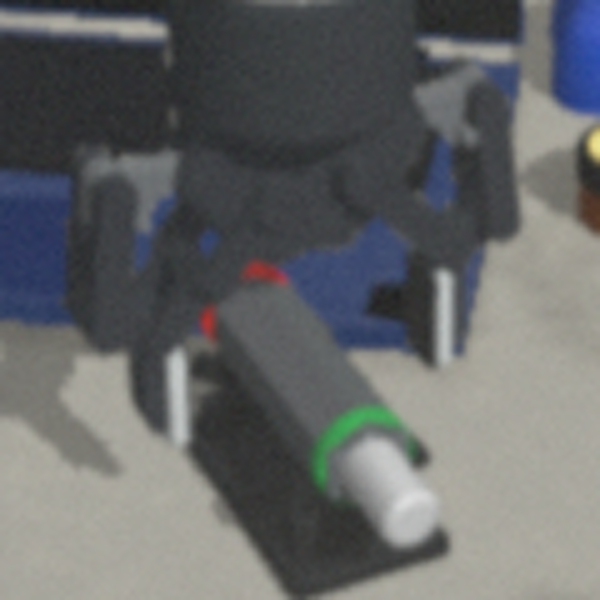

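jog_arm:
  commands:
    - [[0, 0, 0, 0, 0.3], [0, 0, 0, 0, 0.2], [0, 0, 0, 0, 0.1], [0, 0, 0, 0, 0], [0, 0, 0, 0, 0], [0, 0, 0, 0, 0], [0, 0, 0, 0, 0], [0, 0, 0, 0, 0]]
  grip_force: 60

```text
t: 4.85
tcp_pos: [0.4188, -0.1986, 0.1004]
tool_rot: [180.0, -0.0, 72.9]
wrist_force: [-2.0, 2.0, 11.9]
width: 0.027
gripper_force: 58.3
```

jog_arm:
  commands:
    - [[0, 0, -0.5, 0, 0], [0, 0, -1.5, 0, 0], [0, 0, -2, 0, 0], [0, 0, -2, 0, 0], [0, 0, -2, 0, 0], [0, 0, -2, 0, 0], [0, 0, 0, 0, 0]]

```text
t: 5.55
tcp_pos: [0.4193, -0.1989, 0.2017]
tool_rot: [179.8, -0.0, 72.9]
wrist_force: [-0.2, 0.3, -3.2]
width: 0.0267
gripper_force: 59.6
```

```bash
python3 - <<'E'
from h import *
s=manip.get_state(); print(s['q'],s['tcp_pos'],s['tool_rot'],s['wrist_force'],s['width'])
E
```

```text
[-27.93332808  26.56513361  60.76733213 121.5307079  -31.19994122
  49.05285631  34.50604405] [ 0.41925539 -0.19888935  0.20168049] [ 1.79845529e+02 -2.93605771e-02  7.28860038e+01] [-0.17340245  0.30697469 -3.151528  ] 0.02667113744730535
```

jog_arm:
  commands:
    - [[-1.9, 1.2, 0, 0, 0], [-2.8, 1.9, 0, 0, 0], [-2.8, 1.9, 0, 0, 0], [-2.8, 1.9, 0, 0, 0], [-1.1, 0.7, 0, 0, 0], [0, 0, 0, -0.1, 0], [0, 0, 0, -0.14, 0], [0, 0, 0, -0.14, 0]]

```text
t: 6.35
tcp_pos: [0.4573, -0.3295, 0.1989]
tool_rot: [-179.9, -0.0, 95.0]
wrist_force: [-1.2, -0.3, -3.0]
width: 0.0273
gripper_force: 59.7
```

jog_arm:
  commands:
    - [[0, 0, 0, -0.14, 0], [0, 0, 0, -0.14, 0], [0, 0, 0, -0.14, 0], [0, 0, 0, -0.14, 0], [0, 0, 0, -0.14, 0], [0, 0, 0, -0.14, 0], [0, 0, 0, -0.14, 0], [0, 0, 0, -0.14, 0]]

```text
t: 7.15
tcp_pos: [0.4574, -0.3293, 0.1991]
tool_rot: [180.0, -0.1, 159.2]
wrist_force: [-0.5, -0.6, -2.3]
width: 0.0269
gripper_force: 59.7
```

```bash
python3 - <<'E'
from h import *
s=manip.get_state(); print(s['q'],s['tcp_pos'],s['tool_rot'],s['wrist_force'],s['width'])
E
```

```text
[  6.68063229  28.19840824  33.28856818 107.44384372 -19.74645222
  50.20779823 118.86488729] [ 0.45739423 -0.32926978  0.19907106] [ 1.79965269e+02 -6.73613057e-02  1.59169196e+02] [-0.48413729 -0.63714681 -2.30204506] 0.0269210188652059
```

jog_arm:
  commands:
    - [[0, 0, 0, -0.14, 0], [0, 0, 0, -0.14, 0], [0, 0, 0, -0.134, 0], [0, 0, 2, 0, 0], [0, 0, 2, 0, 0], [0, 0, 1.5, 0, 0], [0, 0, 1, 0, 0], [0, 0, 0, 0, 0]]

```text
t: 7.95
tcp_pos: [0.4572, -0.3295, 0.1336]
tool_rot: [179.9, -0.1, -177.5]
wrist_force: [0.2, 1.1, -2.3]
width: 0.0271
gripper_force: 59.6
```

```bash
python3 - <<'E'
from h import *
s=manip.get_state(); print(s['q'],s['tcp_pos'],s['tool_rot'],s['wrist_force'],s['width'])
t=snap('top',3); c=snap('scene',3)
cv2.imwrite('pics/c3.png',np.hstack([crop(t,330,140,100,120,4),crop(c,320,210,100,120,4)]))
E
```

```text
[ 13.18316192  32.64324859  24.98635243 109.08963783 -19.64276658
  42.60656089 141.89660528] [ 0.45716967 -0.32953821  0.13357508] [ 1.79936276e+02 -1.11659201e-01 -1.77460987e+02] [ 0.24493555  1.10555061 -2.28680598] 0.02711615486450437
```

View pics/c3.png

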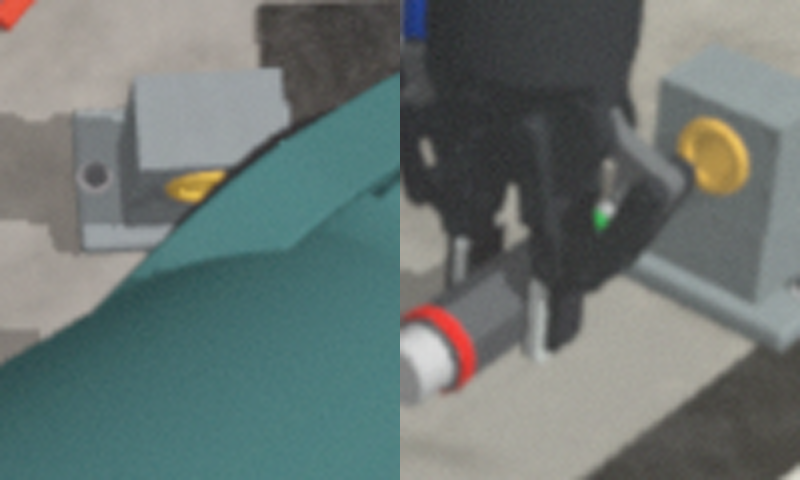

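```bash
python3 - <<'E'
from h import *
s=manip.get_state(); p=s['tcp_pos']; y=np.radians(s['tool_rot'][2]+180); u=np.array([np.cos(y),np.sin(y),0])
O=p-[0,0,.055]; print('pred mouth',proj('scene',[.5903,-.3229,.075]))
im=cv2.imread('pics/scene3.png')
for n,d in (('nogo',-.066),('nogo base',-.05),('go',.082)):
    q=proj('scene',O+d*u); dz=proj('scene',O+d*u+[0,0,.005])-q; print(n,q,'per 5mm z',dz,'per 5mm x',proj('scene',O+(d+.005)*u)-q)
o=crop(im,290,265,60,60,10); cv2.imwrite('pics/c4.png',o)
hsv=cv2.cvtColor(im,cv2.COLOR_BGR2HSV)
m=cv2.inRange(hsv[265:325,290:350],(0,150,90),(10,255,255)); ys,xs=np.nonzero(m); print('red',xs.mean()+290,ys.mean()+265,len(xs))
E
```

```text
pred mouth [397.47912218 249.27073371]
nogo [319.86513496 302.55211081] per 5mm z [ 0.09895138 -2.77250817] per 5mm x [ 2.30003549 -1.62710032]
nogo base [327.15778383 297.39324883] per 5mm z [ 0.12300631 -2.75328857] per 5mm x [ 2.23924686 -1.58397826]
go [380.64796555 259.56585323] per 5mm z [ 0.27894958 -2.59839592] per 5mm x [ 1.81920813 -1.28614757]
red 332.56756756756755 293.9594594594595 74
```

View pics/c4.png

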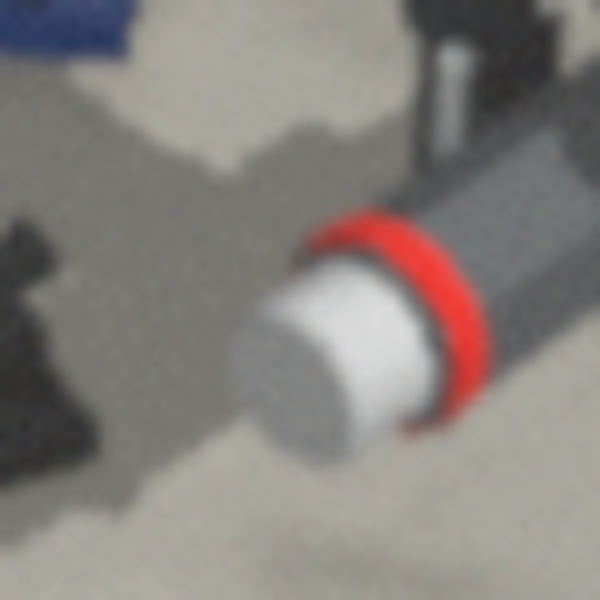

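jog_arm:
  commands:
    - [[-1, 0, 0.2, -0.006, 0], [-1, 0, 0, 0, 0], [-1, 0, 0, 0, 0], [-0.8, 0, 0, 0, 0], [0, 0, 0, 0, 0]]

```text
t: 8.55
tcp_pos: [0.497, -0.3278, 0.1329]
tool_rot: [-180.0, 0.0, -177.0]
wrist_force: [-0.4, -0.3, -2.7]
width: 0.0273
gripper_force: 59.6
```

```bash
python3 - <<'E'
from h import *
s=manip.get_state(); print(s['tcp_pos'],s['tool_rot'],s['wrist_force'],s['q'][6])
p=s['tcp_pos']; y=np.radians(s['tool_rot'][2]+180); u=np.array([np.cos(y),np.sin(y),0]); w=np.array([-u[1],u[0],0])
O=p-[0,0,.056]; print('go tip pred',proj('scene',O+.0805*u)); 
c=snap('scene',4); t=snap('top',4)
cv2.imwrite('pics/c5.png',np.hstack([crop(c,365,225,50,60,10)[:, :400],crop(t,360,165,40,60,10)]))
E
```

```text
[ 0.49702872 -0.3277503   0.13292231] [-1.79983913e+02  2.79038087e-02 -1.77043416e+02] [-0.35029015 -0.28403316 -2.71490832] 139.84158555273646
go tip pred [393.25721535 251.45534518]
```

View pics/c5.png

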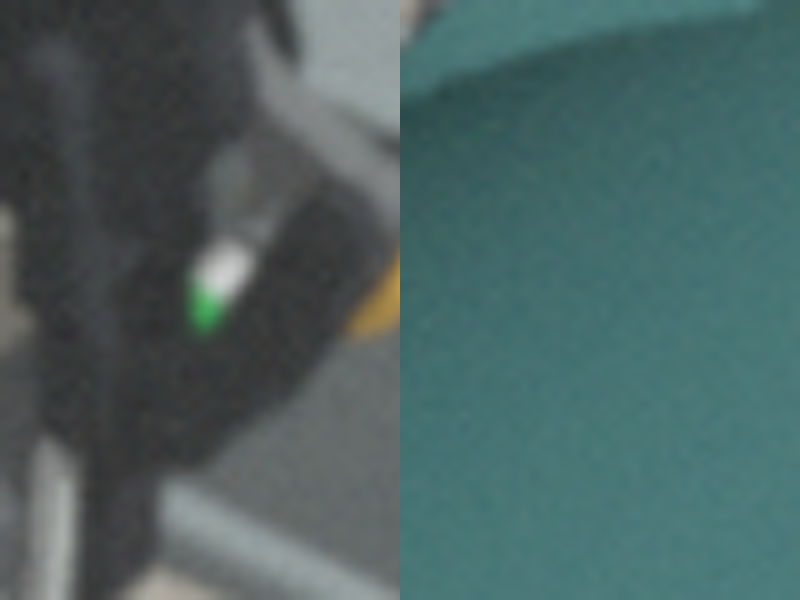

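jog_arm:
  commands:
    - [[-0.5, 0, 0.17, 0, 0], [-0.5, 0, 0, 0, 0], [0, 0, 0, 0, 0]]
  grip_force: 45

```text
t: 8.95
tcp_pos: [0.5063, -0.3275, 0.1312]
tool_rot: [-180.0, 0.0, -177.1]
wrist_force: [-0.8, -0.0, -2.2]
width: 0.027
gripper_force: 59.6
```

jog_arm:
  commands:
    - [[-0.2, 0, 0, 0, 0], [0, 0, 0, 0, 0]]

```text
t: 9.15
tcp_pos: [0.5078, -0.3276, 0.1313]
tool_rot: [-180.0, 0.0, -177.1]
wrist_force: [0.5, -1.7, -2.5]
width: 0.0273
gripper_force: 59.6
```

jog_arm:
  commands:
    - [[-0.2, 0, 0, 0, 0], [0, 0, 0, 0, 0]]

```text
t: 9.35
tcp_pos: [0.5098, -0.3274, 0.1313]
tool_rot: [-180.0, 0.0, -177.1]
wrist_force: [0.2, -0.1, -2.4]
width: 0.0271
gripper_force: 59.6
```

jog_arm:
  commands:
    - [[-0.2, 0.03, 0, 0, 0], [0, 0, 0, 0, 0]]

```text
t: 9.55
tcp_pos: [0.5115, -0.3268, 0.1311]
tool_rot: [180.0, -0.0, -177.1]
wrist_force: [-0.9, 1.6, -2.5]
width: 0.0267
gripper_force: 59.5
```

jog_arm:
  commands:
    - [[-0.15, 0, 0, 0, 0], [0, 0, 0, 0, 0]]

```text
t: 9.75
tcp_pos: [0.5132, -0.3265, 0.131]
tool_rot: [180.0, -0.0, -177.1]
wrist_force: [-0.8, 3.3, -4.0]
width: 0.0267
gripper_force: 59.4
```

jog_arm:
  commands:
    - [[-0.15, 0, 0, 0, 0], [0, 0, 0, 0, 0]]

```text
t: 9.95
tcp_pos: [0.5148, -0.3264, 0.1311]
tool_rot: [180.0, -0.0, -177.1]
wrist_force: [-1.2, 4.6, -3.7]
width: 0.0271
gripper_force: 59.3
```

jog_arm:
  commands:
    - [[0, 0.06, 0.02, 0, 0], [0, 0, 0, 0, 0]]

```text
t: 10.15
tcp_pos: [0.5147, -0.3263, 0.1311]
tool_rot: [-180.0, 0.0, -177.1]
wrist_force: [-0.8, 4.1, -3.3]
width: 0.0267
gripper_force: 59.3
```

jog_arm:
  commands:
    - [[-0.15, 0.01, 0, 0, 0], [0, 0, 0, 0, 0]]

```text
t: 10.35
tcp_pos: [0.5162, -0.3261, 0.1311]
tool_rot: [-180.0, 0.0, -177.1]
wrist_force: [-1.8, 3.1, -4.7]
width: 0.0274
gripper_force: 59.4
```

jog_arm:
  commands:
    - [[-0.2, 0, 0, 0, 0], [0, 0, 0, 0, 0]]

```text
t: 10.55
tcp_pos: [0.5183, -0.326, 0.131]
tool_rot: [-180.0, 0.0, -177.1]
wrist_force: [-1.1, 2.8, -4.0]
width: 0.0268
gripper_force: 59.4
```

jog_arm:
  commands:
    - [[-0.2, 0.03, 0.02, 0, 0], [-0.2, 0, 0, 0, 0], [0, 0, 0, 0, 0]]

```text
t: 10.85
tcp_pos: [0.5225, -0.3257, 0.131]
tool_rot: [-180.0, 0.0, -177.1]
wrist_force: [2.0, 1.4, -3.5]
width: 0.0267
gripper_force: 59.4
```

jog_arm:
  commands:
    - [[-0.2, 0, 0, 0, 0], [-0.2, 0, 0, 0, 0], [0, 0, 0, 0, 0]]

```text
t: 11.15
tcp_pos: [0.5265, -0.3254, 0.131]
tool_rot: [-180.0, 0.0, -177.1]
wrist_force: [1.5, 0.5, -2.3]
width: 0.027
gripper_force: 59.5
```

jog_arm:
  commands:
    - [[-0.2, 0, 0, 0, 0], [-0.2, 0, 0, 0, 0], [0, 0, 0, 0, 0]]

```text
t: 11.45
tcp_pos: [0.5304, -0.3252, 0.1309]
tool_rot: [-180.0, 0.0, -177.1]
wrist_force: [0.5, 1.0, -2.2]
width: 0.0271
gripper_force: 59.5
```

jog_arm:
  commands:
    - [[-0.2, 0, 0, 0, 0], [-0.2, 0, 0, 0, 0], [-0.2, 0, 0, 0, 0], [0, 0, 0, 0, 0]]

```text
t: 11.85
tcp_pos: [0.5364, -0.3248, 0.1309]
tool_rot: [-180.0, 0.0, -177.1]
wrist_force: [-0.0, 0.2, -3.0]
width: 0.0269
gripper_force: 59.6
```

jog_arm:
  commands:
    - [[-0.15, 0, 0, 0, 0], [-0.1, 0, 0, 0, 0], [0, 0, 0, 0, 0]]

```text
t: 12.15
tcp_pos: [0.5387, -0.3247, 0.1309]
tool_rot: [-180.0, 0.0, -177.1]
wrist_force: [0.2, 1.1, -3.7]
width: 0.0268
gripper_force: 59.6
```

jog_arm:
  commands:
    - [[-0.1, 0, 0, 0, 0], [0, 0, 0, 0, 0]]

```text
t: 12.35
tcp_pos: [0.5396, -0.3247, 0.1309]
tool_rot: [-180.0, 0.0, -177.1]
wrist_force: [-0.6, 1.4, -2.6]
width: 0.027
gripper_force: 59.6
```

jog_arm:
  commands:
    - [[-0.1, 0, 0, 0, 0], [0, 0, 0, 0, 0]]

```text
t: 12.55
tcp_pos: [0.5406, -0.3246, 0.1309]
tool_rot: [-180.0, 0.0, -177.1]
wrist_force: [0.1, -0.1, -2.2]
width: 0.027
gripper_force: 59.6
```

Not seated yet; 1 mm steps on.

jog_arm:
  commands:
    - [[-0.1, 0, 0, 0, 0], [0, 0, 0, 0, 0]]

```text
t: 12.75
tcp_pos: [0.5415, -0.3246, 0.1308]
tool_rot: [-180.0, -0.0, -177.1]
wrist_force: [-0.5, 0.4, -2.3]
width: 0.027
gripper_force: 59.6
```

jog_arm:
  commands:
    - [[-0.1, 0, 0, 0, 0], [0, 0, 0, 0, 0]]

```text
t: 12.95
tcp_pos: [0.5416, -0.3246, 0.1306]
tool_rot: [180.0, -0.1, -177.2]
wrist_force: [-6.3, 0.2, 0.0]
width: 0.0266
gripper_force: 60.0
```

jog_arm:
  commands:
    - [[0, 0, 0, 0, 0], [0, 0, 0, 0, 0], [0, 0, 0, 0, 0], [0, 0, 0, 0, 0], [0, 0, 0, 0, 0], [0, 0, 0, 0, 0]]

```text
t: 13.55
tcp_pos: [0.5416, -0.3246, 0.1306]
tool_rot: [180.0, -0.1, -177.2]
wrist_force: [-7.1, 0.7, -0.4]
width: 0.0268
gripper_force: 60.0
```

jog_arm:
  commands:
    - [[0.3, 0, 0, 0, 0], [0.5, 0, 0, 0, 0], [0.5, 0, 0, 0, 0], [0.5, 0, 0, 0, 0], [0.5, 0, 0, 0, 0], [0.5, 0, 0, 0, 0], [0.5, 0, 0, 0, 0], [0.5, 0, 0, 0, 0]]

```text
t: 14.35
tcp_pos: [0.5041, -0.3265, 0.1309]
tool_rot: [-180.0, 0.0, -177.1]
wrist_force: [-0.2, -0.0, -2.1]
width: 0.0268
gripper_force: 59.6
```

jog_arm:
  commands:
    - [[1, 0, -0.3, 0, 0], [1.4, 0, -0.7, 0, 0], [1.5, 0, -1, 0, 0], [1, 0, -1, 0.1, 0], [0, 0, 0, 0.14, 0], [0, 0, 0, 0.14, 0], [0, 0, 0, 0.14, 0], [0, 0, 0, 0.14, 0]]

```text
t: 15.15
tcp_pos: [0.4547, -0.3291, 0.1615]
tool_rot: [180.0, 0.0, 144.7]
wrist_force: [0.5, -0.4, -2.2]
width: 0.0269
gripper_force: 59.5
```

jog_arm:
  commands:
    - [[0, 0, 0, 0.14, 0], [0, 0, 0, 0.14, 0], [0, 0, 0, 0.14, 0], [0, 0, 0, 0.14, 0], [0, 0, 0, 0.14, 0], [0, 0, 0, 0.14, 0], [0, 0, 0, 0.14, 0], [0, 0, 0, 0.14, 0]]

```text
t: 15.95
tcp_pos: [0.4548, -0.329, 0.1615]
tool_rot: [180.0, -0.0, 80.5]
wrist_force: [-0.2, 0.2, -2.7]
width: 0.0271
gripper_force: 59.5
```

```bash
python3 - <<'E'
from h import *
s=manip.get_state(); print(s['t'],s['q'],s['tcp_pos'],s['tool_rot'],s['wrist_force'],s['width'])
E
```

```text
15.95 [ -5.30171649  38.18344345  51.14137353 109.39190751 -38.22333658
  51.18366502  55.77158694] [ 0.4548122  -0.32896311  0.16145181] [ 1.79957391e+02 -2.94123485e-02  8.05192864e+01] [-0.24131871  0.2102289  -2.74386023] 0.027133654665552245
```

jog_arm:
  commands:
    - [[0, 0, 0, 0.14, 0], [0, 0, 0, 0.14, 0], [0, 0, 0, 0.14, 0], [0, 0, 0, 0.14, 0], [0, 0, 0, 0.14, 0], [0, 0, 0, 0.14, 0], [0, 0, 0, 0.14, 0], [0, 0, 0, 0.14, 0]]

```text
t: 16.75
tcp_pos: [0.4549, -0.3289, 0.1614]
tool_rot: [-180.0, -0.1, 16.3]
wrist_force: [0.1, 0.5, -2.7]
width: 0.027
gripper_force: 59.5
```

jog_arm:
  commands:
    - [[0, 0, 0, 0.14, 0], [0, 0, 0, 0.09, 0], [0, 0, 1, 0, 0], [0, 0, 1, 0, 0], [0, 0, 0.7, 0, 0], [0, 0, 0.3, 0, 0], [0, 0, 0, 0, 0]]

```text
t: 17.45
tcp_pos: [0.4554, -0.3289, 0.1304]
tool_rot: [-180.0, 0.0, 3.6]
wrist_force: [0.1, -0.1, -2.7]
width: 0.027
gripper_force: 59.7
```

```bash
python3 - <<'E'
from h import *
s=manip.get_state(); print(s['t'],s['q'],s['tcp_pos'],s['tool_rot'],s['wrist_force'],s['width'])
t=snap('top',5); c=snap('scene',5)
cv2.imwrite('pics/c6.png',np.hstack([crop(t,330,140,100,120,4),crop(c,320,210,100,120,4)]))
E
```

```text
17.45 [-12.24886642  50.80038725  64.13023764 110.21210506 -55.639511
  57.63387165  -8.08706004] [ 0.45535043 -0.32888753  0.13042171] [-1.79979969e+02  2.46938548e-02  3.56792113e+00] [ 0.13102912 -0.09032013 -2.65927546] 0.02703094043945062
```

View pics/c6.png

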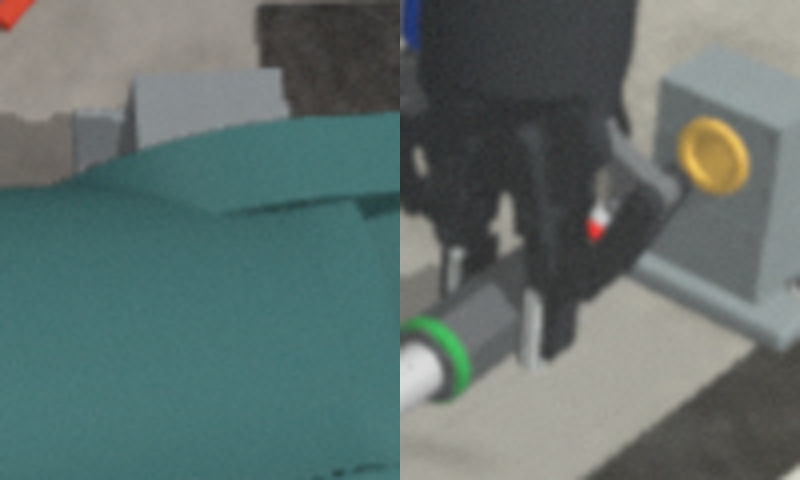

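jog_arm:
  commands:
    - [[1, 0, -0.04, 0.01, 0], [1, 0, 0, 0, 0], [1, 0, 0, 0, 0], [1, 0, 0, 0, 0], [1, 0, 0, 0, 0], [0.5, 0, 0, 0, 0], [0, 0, 0, 0, 0]]

```text
t: 18.25
tcp_pos: [0.5112, -0.3258, 0.1311]
tool_rot: [180.0, 0.0, 3.0]
wrist_force: [-0.7, 0.1, -3.0]
width: 0.0269
gripper_force: 59.6
```

jog_arm:
  commands:
    - [[0.4, 0, 0, 0, 0], [0.3, 0, 0, 0, 0], [0, 0, 0, 0, 0]]

```text
t: 18.55
tcp_pos: [0.5178, -0.3255, 0.1312]
tool_rot: [180.0, -0.0, 3.0]
wrist_force: [-0.7, 1.4, -2.4]
width: 0.0268
gripper_force: 59.6
```

jog_arm:
  commands:
    - [[0.2, 0.02, 0.04, 0, 0], [0.1, 0, 0, 0, 0], [0, 0, 0, 0, 0]]

```text
t: 18.85
tcp_pos: [0.5206, -0.3256, 0.1308]
tool_rot: [180.0, -0.0, 3.0]
wrist_force: [-0.5, 0.0, -2.4]
width: 0.0269
gripper_force: 59.6
```

jog_arm:
  commands:
    - [[0.1, 0, 0, 0, 0], [0, 0, 0, 0, 0]]

```text
t: 19.05
tcp_pos: [0.5216, -0.3255, 0.1309]
tool_rot: [180.0, -0.0, 3.0]
wrist_force: [0.6, 0.0, -2.7]
width: 0.0271
gripper_force: 59.6
```

jog_arm:
  commands:
    - [[0.1, 0, 0, 0, 0], [0, 0, 0, 0, 0]]

```text
t: 19.25
tcp_pos: [0.5226, -0.3255, 0.1308]
tool_rot: [180.0, -0.0, 3.0]
wrist_force: [0.3, -1.3, -2.4]
width: 0.027
gripper_force: 59.6
```

jog_arm:
  commands:
    - [[0.1, 0, 0, 0, 0], [0, 0, 0, 0, 0]]

```text
t: 19.45
tcp_pos: [0.5236, -0.3254, 0.1308]
tool_rot: [180.0, 0.0, 3.0]
wrist_force: [0.1, -0.5, -2.1]
width: 0.0271
gripper_force: 59.6
```

jog_arm:
  commands:
    - [[0.06, 0, 0, 0, 0], [0, 0, 0, 0, 0]]

```text
t: 19.65
tcp_pos: [0.5242, -0.3254, 0.1309]
tool_rot: [180.0, -0.0, 3.0]
wrist_force: [-0.9, 0.2, -2.5]
width: 0.0271
gripper_force: 59.6
```

jog_arm:
  commands:
    - [[0.06, 0, 0, 0, 0], [0, 0, 0, 0, 0]]

```text
t: 19.85
tcp_pos: [0.5248, -0.3254, 0.1309]
tool_rot: [180.0, -0.0, 3.0]
wrist_force: [-0.4, -0.3, -3.2]
width: 0.027
gripper_force: 59.6
```

jog_arm:
  commands:
    - [[0.06, 0, 0, 0, 0], [0, 0, 0, 0, 0]]

```text
t: 20.05
tcp_pos: [0.5254, -0.3253, 0.1308]
tool_rot: [180.0, -0.0, 3.0]
wrist_force: [-0.6, 0.3, -1.8]
width: 0.0269
gripper_force: 59.6
```

jog_arm:
  commands:
    - [[0.06, 0, 0, 0, 0], [0, 0, 0, 0, 0]]

```text
t: 20.25
tcp_pos: [0.5257, -0.3254, 0.1308]
tool_rot: [-180.0, 0.0, 3.0]
wrist_force: [-2.1, 1.3, -1.8]
width: 0.027
gripper_force: 59.6
```

jog_arm:
  commands:
    - [[0.06, 0, 0, 0, 0], [0, 0, 0, 0, 0]]

```text
t: 20.45
tcp_pos: [0.5259, -0.3254, 0.1307]
tool_rot: [-180.0, 0.1, 2.9]
wrist_force: [-7.3, 1.7, -1.5]
width: 0.027
gripper_force: 59.8
```

Contact at 0.5257, matching prediction. Press slightly more to about 10 N and hold.

jog_arm:
  commands:
    - [[0.04, 0, 0, 0, 0], [0, 0, 0, 0, 0], [0, 0, 0, 0, 0], [0, 0, 0, 0, 0]]

```text
t: 20.85
tcp_pos: [0.5259, -0.3254, 0.1307]
tool_rot: [-180.0, 0.1, 2.9]
wrist_force: [-8.3, 1.4, -0.1]
width: 0.0269
gripper_force: 59.9
```

jog_arm:
  commands:
    - [[0, 0, 0, 0, 0], [0, 0, 0, 0, 0], [0, 0, 0, 0, 0], [0, 0, 0, 0, 0], [0, 0, 0, 0, 0], [0, 0, 0, 0, 0], [0, 0, 0, 0, 0], [0, 0, 0, 0, 0]]

```text
t: 21.65
tcp_pos: [0.5259, -0.3254, 0.1307]
tool_rot: [-180.0, 0.1, 2.9]
wrist_force: [-8.1, 2.2, -0.8]
width: 0.0267
gripper_force: 59.9
```

```bash
python3 - <<'E'
from h import *
s=manip.get_state(); print(s['t'],s['q'],s['tcp_pos'],s['tool_rot'],s['wrist_force'],s['width'])
c=snap('scene',6)
cv2.imwrite('pics/c7.png',crop(c,320,210,120,120,5))
E
```

```text
21.65 [-12.5014383   54.60485996  63.04005702 101.74337171 -55.80866471
  61.38889856 -15.59238456] [ 0.52590259 -0.32538503  0.1306674 ] [-1.79968071e+02  9.53860361e-02  2.91994762e+00] [-8.07716323  2.19157284 -0.84963256] 0.026701799423654523
```

View pics/c7.png

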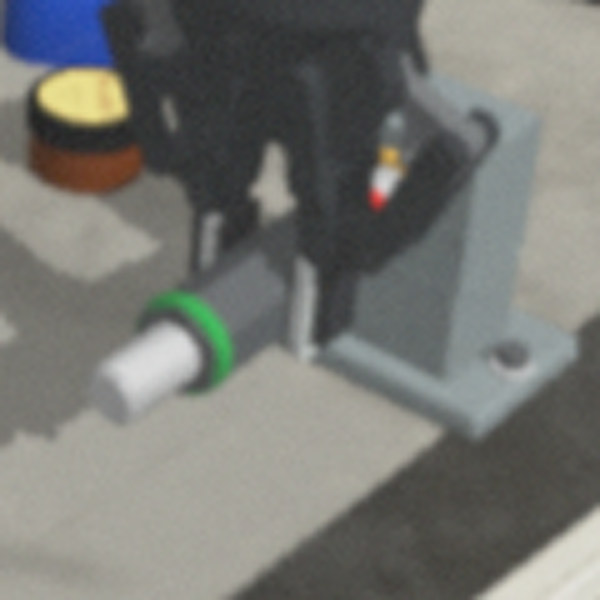

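jog_arm:
  commands:
    - [[0.03, 0, 0, 0, 0], [0, 0, 0, 0, 0], [0, 0, 0, 0, 0], [0, 0, 0, 0, 0], [0, 0, 0, 0, 0], [0, 0, 0, 0, 0], [0, 0, 0, 0, 0], [0, 0, 0, 0, 0]]

```text
t: 22.5
tcp_pos: [0.5259, -0.3254, 0.1306]
tool_rot: [-180.0, 0.1, 2.9]
wrist_force: [-10.2, 2.1, 1.3]
width: 0.0269
gripper_force: 60.0
```

jog_arm:
  commands:
    - [[-0.5, 0, 0, 0, 0], [-1, 0, 0, 0, 0], [-1.5, 0, -1, 0, 0], [-2, 0, -2, 0, 0], [-2, 0, -2, 0, 0], [-0.5, 0, -2, -0.1, 0], [0, 0, 0, -0.14, 0], [0, 0, 0, -0.14, 0]]

```text
t: 23.3
tcp_pos: [0.4512, -0.3294, 0.202]
tool_rot: [180.0, -0.1, 25.0]
wrist_force: [-0.1, -0.3, -2.5]
width: 0.0271
gripper_force: 59.7
```

jog_arm:
  commands:
    - [[0, 0, 0, -0.14, 0], [0, 0, 0, -0.14, 0], [0, 0, 0, -0.14, 0], [0, 0, 0, -0.14, 0], [0, 0, 0, -0.14, 0], [0, 0, 0, -0.14, 0], [0, 0, 0, 0, 0]]

```text
t: 24.0
tcp_pos: [0.4512, -0.3295, 0.2016]
tool_rot: [179.9, -0.0, 73.0]
wrist_force: [0.5, 0.1, -3.1]
width: 0.0268
gripper_force: 59.6
```

jog_arm:
  commands:
    - [[1.5, -0.9, 0, 0, 0], [2.8, -1.7, 0, 0, 0], [2.8, -1.7, 0, 0, 0], [2.8, -1.7, 0, 0, 0], [1.67, -0.9, 0, 0, 0], [0, 0, 0, 0, 0]]

```text
t: 24.6
tcp_pos: [0.4196, -0.1959, 0.2007]
tool_rot: [-179.9, -0.1, 72.7]
wrist_force: [-0.6, -0.7, -2.9]
width: 0.0271
gripper_force: 59.6
```

jog_arm:
  commands:
    - [[-0.25, 0, 2, -0.004, 0], [0, 0, 3, 0, 0], [0, 0, 2, 0, 0], [0, 0, 1, 0, 0], [0, 0, 0, 0, 0]]

```text
t: 25.1
tcp_pos: [0.4191, -0.2012, 0.1204]
tool_rot: [-179.9, 0.0, 72.9]
wrist_force: [0.1, 0.4, -1.8]
width: 0.0269
gripper_force: 59.5
```

jog_arm:
  commands:
    - [[0.22, 0, 0.5, 0, 0], [0, 0, 0.5, 0, 0], [0, 0, 0.5, 0, 0], [0, 0, 0, 0, 0]]

```text
t: 25.5
tcp_pos: [0.4203, -0.1984, 0.1056]
tool_rot: [-180.0, 0.0, 73.1]
wrist_force: [-0.1, 0.4, -2.5]
width: 0.0272
gripper_force: 59.6
```

jog_arm:
  commands:
    - [[0, 0, 0.2, 0, 0], [0, 0, 0.1, 0, 0], [0, 0, 0, 0, 0]]

```text
t: 25.8
tcp_pos: [0.4204, -0.1985, 0.1028]
tool_rot: [-180.0, 0.0, 73.1]
wrist_force: [-0.4, 0.3, -2.9]
width: 0.0271
gripper_force: 59.6
```

jog_arm:
  commands:
    - [[0, -0.12, 0.1, 0, 0], [0, 0, 0, 0, 0]]

```text
t: 26.0
tcp_pos: [0.419, -0.1981, 0.1018]
tool_rot: [-180.0, 0.0, 73.1]
wrist_force: [-0.4, 0.2, -2.6]
width: 0.0272
gripper_force: 59.6
```

jog_arm:
  commands:
    - [[0, 0, 0.1, 0, 0], [0, 0, 0, 0, 0]]

```text
t: 26.2
tcp_pos: [0.4192, -0.1982, 0.1008]
tool_rot: [180.0, 0.0, 73.1]
wrist_force: [-0.5, -0.1, -2.1]
width: 0.027
gripper_force: 59.6
```

jog_arm:
  commands:
    - [[0, 0, 0.06, 0, 0], [0, 0, 0, 0, 0]]

```text
t: 26.4
tcp_pos: [0.4192, -0.1982, 0.1005]
tool_rot: [180.0, -0.0, 73.1]
wrist_force: [-2.8, 3.1, 9.4]
width: 0.0266
gripper_force: 61.2
```

jog_arm:
  commands:
    - [[0, 0, 0.06, 0, 0], [0, 0, 0, 0, 0]]

```text
t: 26.6
tcp_pos: [0.4193, -0.1983, 0.1004]
tool_rot: [180.0, -0.1, 73.1]
wrist_force: [-8.2, 6.5, 30.2]
width: 0.0267
gripper_force: 64.1
```

jog_arm:
  commands:
    - [[0, 0, -0.06, 0, 0], [0, 0, 0, 0, 0.4], [0, 0, 0, 0, 0.5], [0, 0, 0, 0, 0.7], [0, 0, 0, 0, 1], [0, 0, 0, 0, 1], [0, 0, 0, 0, 1], [0, 0, 0, 0, 1]]
  grip_force: 30

```text
t: 27.4
tcp_pos: [0.4192, -0.1982, 0.1002]
tool_rot: [-180.0, 0.0, 73.1]
wrist_force: [-0.2, 0.9, 0.6]
width: 0.0855
gripper_force: 0.0
```

jog_arm:
  commands:
    - [[0, 0, 0, 0, 1], [0, 0, 0, 0, 1], [0, 0, 0, 0, 1]]

```text
t: 27.7
tcp_pos: [0.4192, -0.1982, 0.1003]
tool_rot: [180.0, 0.0, 73.1]
wrist_force: [-0.7, 0.0, 0.8]
width: 0.0853
gripper_force: 0.0
```

Rise clear, then move away towards the robot's left so the top view can check the lay.

jog_arm:
  commands:
    - [[0, 0, -1, 0, 1], [0, 0, -2, 0, 1], [0, 0, -3, 0, 1], [0, 0, -4, 0, 1], [0, 0, -4, 0, 1], [0, 0, -4, 0, 1], [0, 0, -4, 0, 1], [0, 0, -2, 0, 1]]

```text
t: 28.5
tcp_pos: [0.4192, -0.1992, 0.3432]
tool_rot: [179.9, -0.0, 73.0]
wrist_force: [1.4, 0.5, -1.0]
width: 0.0851
gripper_force: 0.0
```

jog_arm:
  commands:
    - [[2, 0, 0, 0, 1], [3, -0.5, 0, 0, 1], [3, -0.5, 0, 0, 1], [3, -0.5, 0, 0, 1], [3, -0.5, 0, 0, 1], [3, -0.5, 0, 0, 1], [3, -0.5, 0, 0, 1], [2, 0, 0, 0, 1]]

```text
t: 29.3
tcp_pos: [0.4543, 0.0227, 0.3405]
tool_rot: [-180.0, -0.1, 73.2]
wrist_force: [1.0, -0.2, 1.2]
width: 0.0855
gripper_force: 0.0
```

```bash
python3 - <<'E'
from h import *
s=manip.get_state(); print(s['t'],s['q'],s['tcp_pos'],s['wrist_force'])
a={n:(cv2.imread(f'pics/{n}0.png'),snap(n,9)) for n in('top','scene')}
for n,roi in (('top',(265,260,100,75)),('scene',(230,240,100,75))):
  x,y,w,h=roi
  for lab,lo,hi in(('red',(0,120,80),(12,255,255)),('green',(50,100,50),(85,255,255))):
    for im in a[n]:
      m=cv2.inRange(cv2.cvtColor(im[y:y+h,x:x+w],cv2.COLOR_BGR2HSV),lo,hi); ys,xs=np.nonzero(m); print(n,lab,xs.mean()+x,ys.mean()+y,len(xs))
d=cv2.absdiff(*a['scene']).max(2)
for nm,(x,y,w,h) in dict(gauge=(230,240,80,80),pot_mouse=(315,185,40,65),bracket=(365,220,75,80)).items(): print(nm,(d[y:y+h,x:x+w]>40).sum())
d=cv2.absdiff(*a['top']).max(2)
for nm,(x,y,w,h) in dict(clip=(320,120,30,30),pot=(270,160,35,40),mouse=(215,110,55,55)).items(): print(nm,(d[y:y+h,x:x+w]>40).sum())
E
```

```text
29.3 [-66.13266857   6.26966029  64.14314516 114.45350019  -6.40422783
  62.95812237 -16.02965477] [0.45430337 0.02274543 0.3405331 ] [ 0.99215646 -0.24708566  1.18818879]
top red 282.780487804878 286.0243902439024 82
top red 282.5 285.975 80
top green 335.280487804878 301.6219512195122 82
top green 335.0 301.7037037037037 81
scene red 261.03846153846155 256.21153846153845 52
scene red 263.8333333333333 255.2962962962963 54
scene green 278.7464788732394 286.4507042253521 71
scene green 278.31944444444446 286.5416666666667 72
gauge 0
pot_mouse 0
bracket 0
clip 0
pot 0
mouse 0
```

The gauge is back within about 0.5 mm of where it started, and none of the bystanders have moved.

jog_arm:
  commands:
    - [[0, 0, 0, 0, 1], [0, 0, 0, 0, 1], [0, 0, 0, 0, 1]]

```text
t: 29.7
tcp_pos: [0.4544, 0.0201, 0.3403]
tool_rot: [-180.0, -0.0, 73.0]
wrist_force: [0.3, -0.1, 0.0]
width: 0.0852
gripper_force: 0.0
```

```bash
python3 -c "
from cell import ticket
print(ticket.finish_job())"
```

```text
the job is handed in; nothing more can be done
None
```

The job is handed in at about 30 s, with no verdict shown: the go end seated fully in the bush, the no-go end was held on the mouth at 8–10 N for about 2 s and did not enter, and the gauge is back in its cradle with the flux pot, mouse and red clip unmoved.

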